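# Shut and bolt the back door of a cuckoo clock

### The job

The big cuckoo clock lies face down in its cradle with its back door open. Close the door gently all the way, without letting it bang, then shoot its bolt fully home through the keeper and turn the knob down into its notch so that the bolt cannot work back. Leave the other things on the bench where they are.

Things in the scene. Friction and masses are not known exactly. Their poses are not given: they have to be found in the camera images.
- clock: fixed wooden house-shaped clock case lying face down, level, in a cradle. Origin on the bench (z=0) under the door opening's middle; x to the roof ridge, y to the hinged side, z up. Case x -130..110 mm (roof to 255), y -130..130 (eaves 180). Its back, up, is 160 mm above the bench, flush with the shut door, which fills x -90..90, y 90..-80
- hinge (a point): middle of the door's hinge line on the case (clock x = 0, y = 90, z = 160 mm); axes as the clock's, the hinge line runs along x
- door (a joint): angle of the back door, rad: 0 = shut and flush, 1.57 = upright, 1.9 = stop. As it opens its free edge rises and goes over to +y of the clock. Pale wood, 180 x 170 x 10 mm, 0.4 to 0.6 kg with bolt. Stiff hinges: it stays where it is left; 1 to 4 N at the free edge swings it shut
- door_edge (a point): middle of the door's free edge on its outer face, 170 mm from the hinge line. The outer face carries the bolt; it looks up when the door is shut and to the clock's +y (away from the opening) when upright. The bolt's brass plate is within 18 mm of the middle line; beside it the face is bare, at clock x = 20..85 and -20..-85 mm
- bolt (a joint): travel of the steel bolt (11 mm rod) towards and past the free edge, m: 0 = drawn back, tip 4 mm short of the edge; enters the keeper from 0.012, through it from 0.032, home at 0.042. About 2 N slides it; it stays where left. Its axis is the door's middle line, 12 mm above the outer face. If the door is not quite shut, or the bolt is out too early, the rod strikes or misses the keeper
- knob (a joint): turn of the bolt's knob about the rod, rad: 0 = standing straight off the door (play 0.2), 1.15 = turned down to the clock's -x side, against its stop. The barrel's slot keeps it standing until the bolt is at 0.034 or more; there a notch on the -x side lets it turn down, which locks the bolt. Under 1 N at the ball turns it; past half-way it drops onto its stop by itself
- knob_ball (a point): centre of the steel ball knob, 18 mm across, on a 7 mm stem, 32 mm from the rod's axis. Door shut: standing, 44 mm above the door's face and at clock y = -0.5 mm when the bolt is drawn, going to -y with the bolt; turned down, 25 mm above the face, 29 mm to -x of the rod. The barrel below it is 20 mm wide, 22 mm tall
- keeper (a point): centre of the opening of the brass keeper (staple) on the frame beside the free edge; on the bolt's axis when the door is shut, 12 mm above the clock's back. Keeper 25 mm wide (foot 52), 20 mm along the clock's y (-88..-108 mm), 23.5 mm tall; opening 15 mm wide, its roof 19.5 mm above the back
- tin: bystander: round steel tin of copper screws, 104 mm across, 38 mm tall, origin under its centre
- music: bystander: brass musical movement with pinned drum, 110 x 62 mm base, 45 mm tall, origin under its centre
- tray: bystander: plywood tray of brass nuts, 130 x 100 x 32 mm, origin under its centre
- driver: bystander: screwdriver, black and red handle, lying on the bench, about 190 mm long, 27 mm tall, origin under its handle

How it is judged (in metres and radians):
On the way, in this order (a step that is already met when the one before it is completed fails the run):
1. the door is shut while the bolt is still drawn (value of joint door below 0.015 rad and value of joint bolt below 0.012 m), for 0.1 s.
2. with the door shut, the bolt is shot home through the keeper (value of joint door below 0.015 rad and value of joint bolt above 0.032 m), for 0.1 s.
At the end, for the whole second after the job is handed in: the door is shut (within 0.015 rad, 2.5 mm at its free edge), the bolt is through the keeper (at 32 mm or more of its 42 mm) and the knob is turned down into the notch (at least 0.85 of 1.15 rad) (all of step 2 and value of joint knob above 0.85 rad); the robot touches nothing.
It fails at once if the door bangs: it is swung shut faster than 3 rad/s (velocity of joint door below -3 rad/s).
It fails at once if a bystander is moved by more than 20 mm (distance of any of tin, music, tray, driver from where it was at the start of the episode above 0.02 m).
It also fails if it takes over 54 s, if anything falls off the work surface, if the arm or the gripper's body presses on something with over 40 N, if the wrist force passes 120 N, or if a joint passes its speed limit or range.

### The arm

A 6-joint arm with a two-finger parallel gripper is mounted at the origin on the work surface. World frame = base frame: x ahead of the robot, y to its left, z up, the work surface at z = 0. Lengths are in m, angles in degrees, forces in N, time in s.
With the tool pointing down it reaches from about 0.325 to 0.85 m from the base axis. Payload 15.5 kg.
Tool frame: the origin (TCP) lies midway between the tips of the shut fingers; the grasp point (between the pads) lies 19 mm behind it; y points along the fingers, x is the direction in which the jaws open and shut, and the axes are right-handed (so a half turn about y gives the same grasp; the last joint's range is limited). The gripper opens to 91 mm and grips with 3 to 60 N. Pads are 32 mm wide; open, the fingers measure 118 mm over their backs; the gripper's body (76 mm by 178 mm) begins 60 mm behind the grasp point.
Start: joints at [67.007, 28.281, 77.091, -0, 74.628, -5.472], TCP at [0.188, 0.596, 0.214] pointing down, gripper open.
Joint ranges: [-166.48, 166.48], [-47.26, 123.95], [12.59, 153.08], [-70.14, 250.14], [6.76, 159.57], [-176.63, 176.63]. Speed limits (degrees/s): [108.29, 108.29, 147.25, 172.46, 172.46, 172.46].

### API

Orientations are given as a 3x3 rotation matrix whose columns are the frame's x, y, z axes.
In Python, from bench import ctrl gives the robot as it stands. The module is installed in compiled form; this text tells all that it offers. Calls block until the motion is done:
- ctrl.goto(position, orientation): joint-space move of the TCP to a pose.
- ctrl.move_l(position, vel=0.15, ori=None, contact_N=None): straight line of the TCP; ori=None keeps the orientation; vel is the mean speed in m/s. With contact_N (N) it stops when the force on the tool has changed by that much, and returns True; else False.
- ctrl.movej(angles): joint-space move.
- ctrl.command_gripper(opening): opening from 0.0 (shut) to 1.0 (fully open); the grip force is fixed at half the most; returns when the fingers have stopped.
- ctrl.sleep(seconds).
- ctrl.ik(position, orientation): joint angles nearest the present ones, or None.
- ctrl.read_camera(name): name is "scene" or "side" or "wrist"; returns the picture (384x512x3 uint8, blue, green, red); there is no depth.
- ctrl.camera_params(name): a dict with "fx", "fy", "cx", "cy" (pixels), "pose" (4x4, takes a point from camera to world coordinates); the wrist camera has in their place "T_tool_cam" (4x4, takes a point from camera to tool coordinates, whose origin is the TCP and whose axes are the tool frame's). Camera axes: x right, y up, looking along -z (the intrinsics and any distortion apply to the point x, -y, -z); pixel columns grow to the right and rows downward; lengths in m; the calibration is good to about 2 mm. A picture is of the moment at which its call begins: read the wrist's pose just before it. camera_params takes no time and is no camera call.
A pose or a line that the arm cannot do raises ctrl.MotionError and nothing moves.
- ctrl.sign_off(): hands the job in, once; it reports no verdict.
Readings, each from a call of its own:
- ctrl.current_t(): time.
- ctrl.current_q(): joint angles.
- ctrl.current_dq(): joint speeds.
- ctrl.current_effort(): joint torques, N m.
- ctrl.current_tool_pos(): TCP position.
- ctrl.current_eef_rot(): TCP orientation.
- ctrl.current_contact_force(): force on the tool from outside, world axes, zero at the start.
- ctrl.current_wrist_torque(): the same for the moment, N m.
- ctrl.current_grip_width(): opening from 0.0 (shut) to 1.0 (fully open).
Only numpy, scipy, OpenCV 4.12 (cv2) and the standard library are available. Lean on these libraries where they do the work, as an engineer would, in place of code of your own. Each camera call takes 0.05 s, during which the arm holds its last target. There are 200 camera calls.

## Working session

There is one attempt and no reset: what is moved stays moved. The work goes in short steps, each a Python script; the robot and the scene stay as the last script left them, time stands still between calls to the robot, and variables do not carry over. Pictures are saved under pics/ and viewed, about 8 in all and at most 12, crops included, and the job is handed in when it is done.

```bash
mkdir -p pics; ls
python3 - <<'E'
from bench import ctrl
import cv2,numpy as np
np.set_printoptions(precision=4,suppress=True)
ims=[ctrl.read_camera(n) for n in("scene","side","wrist")]
for n,i in zip(("scene","side","wrist"),ims): cv2.imwrite(f"pics/{n}0.png",i)
for n in("scene","side","wrist"): print(n,ctrl.camera_params(n))
print(ctrl.current_t(),ctrl.current_tool_pos(),ctrl.current_eef_rot())
cv2.imwrite("pics/a_scene.png",cv2.resize(ims[0],(800,600),interpolation=cv2.INTER_CUBIC))
cv2.imwrite("pics/a_side.png",cv2.resize(ims[1],(800,600),interpolation=cv2.INTER_CUBIC))
E
```

```text
pics
scene {'fx': 361.61949833103733, 'fy': 361.61949833103733, 'cx': 253.46013079930532, 'cy': 193.40277520867173, 'pose': array([[-0.6443, -0.5677,  0.5124,  1.1161],
       [ 0.7647, -0.4873,  0.4217,  0.5003],
       [ 0.0102,  0.6635,  0.7481,  1.0196],
       [ 0.    ,  0.    ,  0.    ,  1.    ]])}
side {'fx': 449.2023688405194, 'fy': 449.2023688405194, 'cx': 254.88359928906013, 'cy': 192.05050117110338, 'pose': array([[ 0.9398,  0.2021, -0.2756,  0.1154],
       [-0.3412,  0.6015, -0.7224, -1.018 ],
       [ 0.0198,  0.7729,  0.6342,  1.0598],
       [ 0.    ,  0.    ,  0.    ,  1.    ]])}
wrist {'fx': 277.03158905317895, 'fy': 277.03158905317895, 'cx': 254.08652486982498, 'cy': 190.45678873707627, 'T_tool_cam': array([[ 1.    ,  0.0006, -0.0003, -0.0003],
       [-0.0004,  0.2342, -0.9722, -0.1706],
       [-0.0005,  0.9722,  0.2342,  0.0658],
       [ 0.    ,  0.    ,  0.    ,  1.    ]])}
0.15 [0.188  0.5958 0.2135] [[ 0.301  -0.0003 -0.9536]
 [ 0.9536 -0.0008  0.301 ]
 [-0.0009 -1.      0.0001]]
```

View pics/a_scene.png

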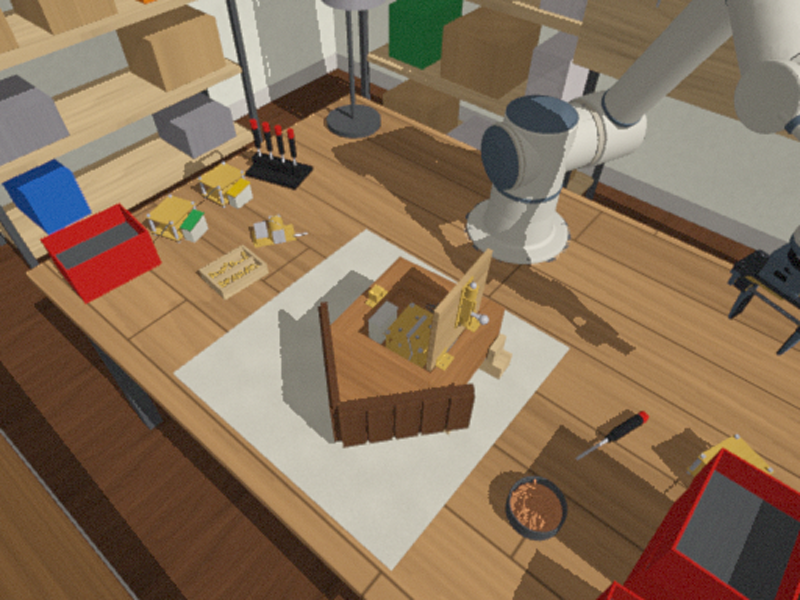

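View pics/a_side.png

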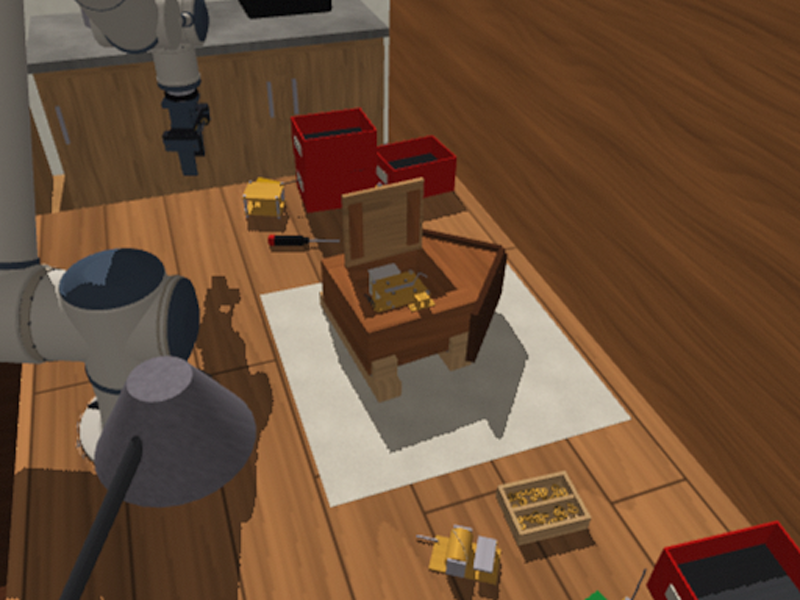

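The scene picture shows the clock on the white sheet, with its door about upright around (465,305), the keeper near (375,295) and the knob near (482,320). In the side picture the door is at (383,222) and the keeper at (425,298). I'll crop both pictures to read the corners.

Run:
```python
import cv2,numpy as np
a=cv2.imread("pics/scene0.png")[145:295,195:345]; b=cv2.imread("pics/side0.png")[105:255,195:345]
a=cv2.resize(a,(600,600),interpolation=cv2.INTER_CUBIC);b=cv2.resize(b,(600,600),interpolation=cv2.INTER_CUBIC)
for n,i,o in(("c_scene",a,(195,145)),("c_side",b,(195,105))):
  for k in range(0,150,25):
    cv2.putText(i,str(o[0]+k),(k*4,10),0,.35,(0,0,255),1);cv2.putText(i,str(o[1]+k),(0,k*4+5),0,.35,(0,0,255),1)
    cv2.line(i,(k*4,12),(k*4,18),(0,0,255),1); cv2.line(i,(26,k*4),(32,k*4),(0,0,255),1)
  cv2.imwrite(f"pics/{n}.png",i)
```

```text
(no output)
```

View pics/c_scene.png

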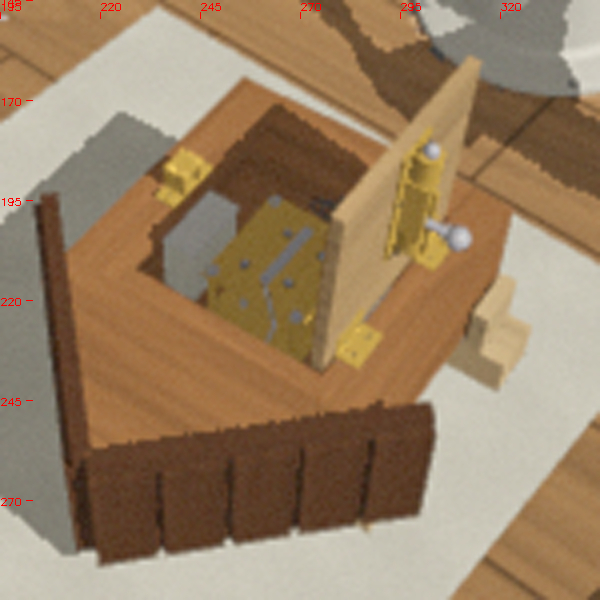

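View pics/c_side.png

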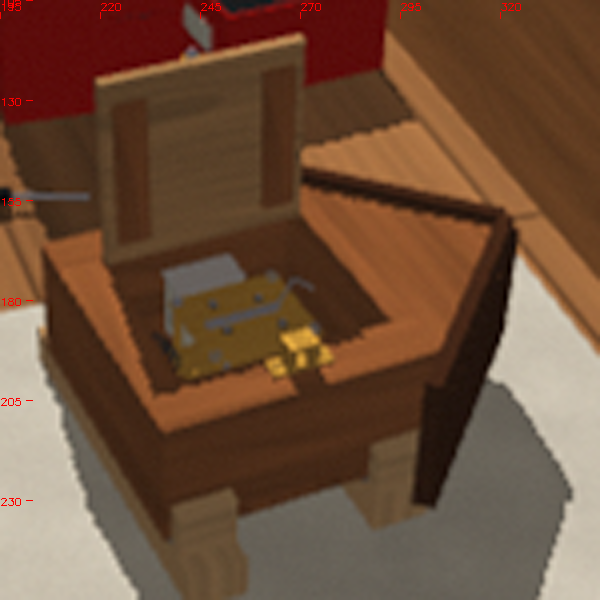

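The scene crop shows the case's near corners at full-frame pixels (256,165) and (323,198). Its opening corners are at (230,212) and (264.5,171), the door's top corners at about (281,198) and (315,160.5), and the knob ball at (310,204.5). In the side crop the case corners are at (236,213) and (206,167), the opening corners at (235,203) and (292.5,185), and the door's top corners at (219,125) and (271,114). Next I'll fit the clock's pose and the door angle.

```bash
cat > geo.py <<'E'
from bench import ctrl
import numpy as np
from scipy.optimize import least_squares
np.set_printoptions(precision=4,suppress=True)
def ray(n,u,v,pose=None):
    p=ctrl.camera_params(n); T=p["pose"] if pose is None else pose
    d=T[:3,:3]@np.array([(u-p["cx"])/p["fx"],-(v-p["cy"])/p["fy"],-1.]); return T[:3,3],d
def plane(n,u,v,z,pose=None):
    o,d=ray(n,u,v,pose); return o+d*(z-o[2])/d[2]
def tri(r1,r2):
    (o1,d1),(o2,d2)=r1,r2
    s=np.linalg.lstsq(np.c_[d1,-d2],o2-o1,rcond=None)[0]
    a,b=o1+s[0]*d1,o2+s[1]*d2; return (a+b)/2,np.linalg.norm(a-b)
E
cat > fit.py <<'E'
from geo import *
P=[("scene",256.25,165,-130,-130),("scene",323.25,198,-130,130),("scene",230,212,90,-80),("scene",264.5,171.25,-90,-80),
("side",236.25,213,-130,-130),("side",206.25,167,-130,130),("side",235,203,-90,-80),("side",292.5,185,90,-80)]
W=np.array([plane(n,u,v,.16)[:2] for n,u,v,_,_ in P]); C=np.array([p[3:] for p in P])/1000.
R=lambda a:np.array([[np.cos(a),-np.sin(a)],[np.sin(a),np.cos(a)]])
f=lambda p:(C@R(p[2]).T+p[:2]-W).ravel()
s=least_squares(f,[.5,0,.5],loss='soft_l1',f_scale=.003); print(s.x,np.degrees(s.x[2])); print(np.c_[W,1000*f(s.x).reshape(-1,2)])
inv=lambda w:np.r_[R(s.x[2]).T@(w[:2]-s.x[:2]),w[2]]
for nm,a,b in(("top x+",(281.2,198.2),(270.8,113.7)),("top x-",(315,160.5),(219.3,124.5))):
    w,e=tri(ray("scene",*a),ray("side",*b)); c=inv(w); print(nm,w,c,e,"ang",np.degrees(np.arctan2(c[2]-.16,-(c[1]-.09))))
E
python3 fit.py
```

```text
[0.5364 0.0733 0.0902] 5.169454966218176
[[ 0.4219 -0.0606 -3.3267 -7.3666]
 [ 0.3989  0.1951 -3.7315 -4.0788]
 [ 0.6314  0.0104  1.7804 -8.6556]
 [ 0.427  -0.0202 26.9192  5.6793]
 [ 0.4201 -0.068  -1.4412  0.084 ]
 [ 0.3962  0.1846 -1.0292  6.4078]
 [ 0.4306 -0.0234 23.3078  8.8365]
 [ 0.6339  0.002  -0.6653 -0.2657]]
top x+ [0.6156 0.1749 0.3323] [0.0881 0.0941 0.3323] 0.0067306540890260825 ang 91.36372352490977
top x- [0.4401 0.1625 0.3302] [-0.0878  0.0976  0.3302] 0.0017799929234432567 ang 92.55093380475321
```

The opening's -x edge looks like the door's own shadow on the rim, because its lines aren't parallel to the case. I'll drop those two points, refit, and check the door-closing path with IK.

```bash
sed -i '/^W=/i P=[P[i] for i in (0,1,2,4,5,7)]' fit.py
cat >> fit.py <<'E'
w,e=tri(ray("scene",195+190/4,145+158/4),ray("side",195+302/4,105+338/4)); print("keeper top",w,inv(w),e)
w,e=tri(ray("scene",310,204.5),ray("side",242.5,117.5)); print("ball?",w,inv(w),e)
np.save("pose.npy",s.x)
def P3(c,R=R): return np.r_[R(s.x[2])@np.array(c[:2])+s.x[:2],c[2]]
E
cat > door.py <<'E'
from geo import *
x0,y0,yaw=np.load("pose.npy")
Rz=np.array([[np.cos(yaw),-np.sin(yaw),0],[np.sin(yaw),np.cos(yaw),0],[0,0,1]])
def W(c): return Rz@np.array(c,float)+[x0,y0,0]
def ori(phi,sx,jaw='x'):
    y=np.array([0,-np.sin(phi),-np.cos(phi)]); x=np.array([sx,0,0.])
    if jaw=='y': x,y=np.array([0,sx,0.]),np.array([0,0,-1.])
    return Rz@np.c_[x,y,np.cross(x,y)]
def wp(th,cx,sx,gap=0,r=.15):
    phi=th/2; n=np.array([0,np.sin(th),np.cos(th)]); d=np.array([0,-np.cos(th),np.sin(th)])
    return W(np.array([cx,.09,.16])+r*d+(gap+.016*abs(np.sin(th-phi)))*n),ori(phi,sx)
E
python3 fit.py
python3 - <<'E'
from door import *
for cx in(.05,-.05):
  for sx in(1,-1):
    print(cx,sx)
    for t in(95,60,30,0):
      q=ctrl.ik(*wp(np.radians(t),cx,sx,.05 if t>94 else 0)); print(t,q)
E
```

```text
[0.5378 0.0759 0.0912] 5.224379370060914
[[ 0.4219 -0.0606 -1.7677 -4.8924]
 [ 0.3989  0.1951 -2.4207 -1.6272]
 [ 0.6314  0.0104  3.2726 -5.9757]
 [ 0.4201 -0.068   0.1178  2.5582]
 [ 0.3962  0.1846  0.2816  8.8594]
 [ 0.6339  0.002   0.827   2.4142]]
top x+ [0.6156 0.1749 0.3323] [0.0865 0.0916 0.3323] 0.0067306540890260825 ang 90.52204133720585
top x- [0.4401 0.1625 0.3302] [-0.0894  0.0952  0.3302] 0.0017799929234432567 ang 91.7569160134691
keeper top [ 0.5426 -0.0221  0.1852] [-0.0042 -0.098   0.1852] 0.008575218458676072
ball? [0.5465 0.231  0.2948] [0.0228 0.1538 0.2948] 0.012144807624737719
0.05 1
95 [ 37.9261  39.5569  59.1022 -40.4437 106.982   29.5611]
60 [ 20.608   27.4311  73.2303 -28.8358  88.2884  18.5673]
30 [  7.194   25.405   80.1149 -15.4942  75.5293   6.0017]
0 [-3.7696 28.9626 85.4247 -0.     65.6128 -8.994 ]
0.05 -1
95 [  37.9261   39.5569   59.1022  -40.4437  106.982  -150.4389]
60 [  20.608    27.4311   73.2303  -28.8358   88.2884 -161.4327]
30 [   7.194    25.405    80.1149  -15.4942   75.5293 -173.9983]
0 [ -3.7696  28.9626  85.4247  -0.      65.6128 171.006 ]
-0.05 1
95 [ 42.6014  33.0277  72.1894 -37.2893 104.7469  37.5413]
60 [ 23.4417  19.6831  86.3038 -28.4766  84.9369  23.5492]
30 [  7.5917  17.361   93.4861 -15.922   70.5029   7.8896]
0 [ -5.5943  21.6925  99.1866  -0.      59.1208 -10.8187]
-0.05 -1
95 [  42.6014   33.0277   72.1894  -37.2893  104.7469 -142.4587]
60 [  23.4417   19.6831   86.3038  -28.4766   84.9369 -156.4508]
30 [   7.5917   17.361    93.4861  -15.922    70.5029 -172.1104]
0 [ -5.5943  21.6925  99.1866  -0.      59.1208 169.1813]
```

Run:
```python
from door import *
import cv2
ctrl.command_gripper(0.0)
ctrl.goto(*wp(np.radians(95),.05,1,.05))
p,o=wp(np.radians(85),.05,1,0)
r=ctrl.move_l(p,.06,o,contact_N=2); print(r,ctrl.current_tool_pos(),p)
for t in range(80,-1,-10):
    p,o=wp(np.radians(t),.05,1,0)
    r=ctrl.move_l(p,.09,o,contact_N=20); f=ctrl.current_contact_force(); print(t,r,f)
    if r: break
r=ctrl.move_l(p-[0,0,.008],.02,contact_N=10); print(r,ctrl.current_tool_pos(),W([0.05,-.06,.16]),ctrl.current_contact_force(),ctrl.current_t())
i=[ctrl.read_camera(n)for n in("scene","side")]
cv2.imwrite("pics/d.png",np.hstack([cv2.resize(i[0][145:295,195:345],(400,400)),cv2.resize(i[1][105:255,195:345],(400,400))]))
```

```text
True [0.5781 0.1831 0.3092] [0.5796 0.1677 0.3104]
80 False [-0.3584  0.8693 -0.9774]
70 False [0.1168 1.0192 0.2414]
60 False [0.1401 0.3509 1.3688]
50 False [-0.5378  0.1706 -0.6057]
40 False [-0.0998 -0.1486  0.7123]
30 False [-0.8312 -0.069   0.2037]
20 False [ 0.3158 -0.8335  0.1135]
10 False [0.404  0.1599 0.5418]
0 True [-1.2536  2.9229 12.8466]
True [0.5935 0.0214 0.1601] [0.5931 0.0207 0.16  ] [-3.7618 -0.0781 14.2377] 8.5917
```

View pics/d.png

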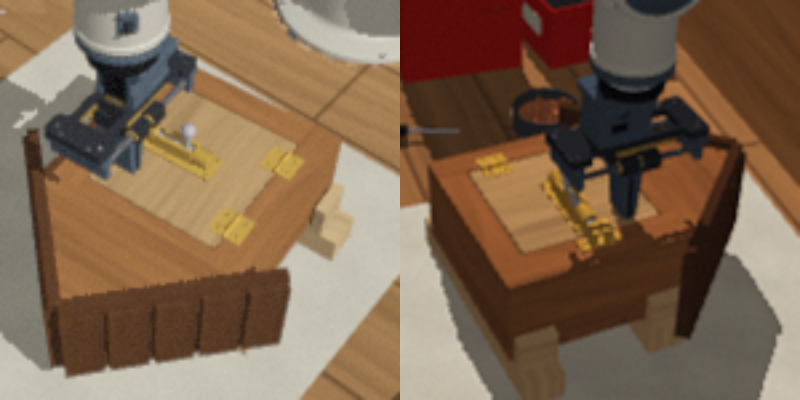

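The door lies flush in both views. The knob stands in the drawn position at about (190,130) in the left half, and the tool pressed at 14 N with z = 0.160. Next is a close wrist view of the bolt to fix the alignment.

Run:
```python
from door import *
import cv2
p=ctrl.current_tool_pos(); ctrl.move_l(p+[0,0,.1],.2)
ctrl.move_l(W([.07,-.03,.27]),.2,ori(0,1))
T=np.eye(4);T[:3,:3]=ctrl.current_eef_rot();T[:3,3]=ctrl.current_tool_pos()
im=ctrl.read_camera("wrist"); np.save("T1.npy",T); cv2.imwrite("pics/w1.png",im)
c=ctrl.camera_params("wrist");X=T@c["T_tool_cam"]
for n,q in(("ball",[0,-.0005,.204]),("keeper top",[0,-.098,.1835]),("doorcorner",[-.09,.09,.16]),("edgecorner",[-.09,-.08,.16]),("edgecorner+",[.09,-.08,.16])):
    v=np.linalg.inv(X)@np.r_[W(q),1]; print(n,c["cx"]-c["fx"]*v[0]/v[2],c["cy"]+c["fy"]*v[1]/v[2])
cv2.imwrite("pics/w1b.png",cv2.resize(im,(800,600),interpolation=cv2.INTER_CUBIC))
```

```text
ball 173.28528763736392 167.70401939038044
keeper top 185.59076520295218 260.1843770041155
doorcorner 84.05072057335303 64.4102664401412
edgecorner 106.56212919330667 234.36380081061216
edgecorner+ 273.404659161811 234.64557391555408
```

View pics/w1b.png

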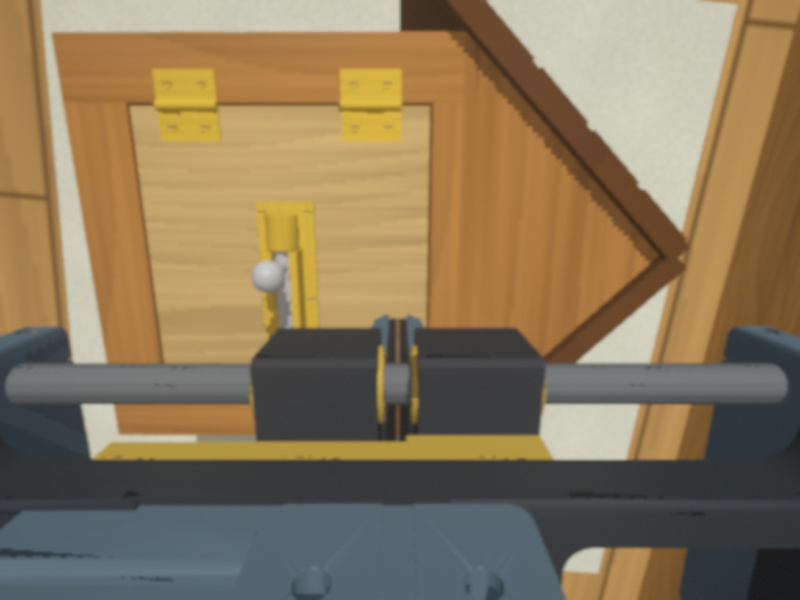

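The wrist view shows the ball at (171,177) full-frame, the door's hinge-side corners at (83,67) and (276,67), and the plate top centre at about (183,130). I'll convert these to positions.

Run:
```python
from door import *
import cv2
X=np.load("T1.npy")@ctrl.camera_params("wrist")["T_tool_cam"]
im=cv2.imread("pics/w1.png"); c=cv2.cvtColor(im,cv2.COLOR_BGR2HSV)
m=((c[...,1]<60)&(c[...,2]>100)).astype(np.uint8); m[:160]=0;m[195:]=0;m[:,:155]=0;m[:,178:]=0
M=cv2.moments(m,True); print("ball px",M["m10"]/M["m00"],M["m01"]/M["m00"],M["m00"])
bp=(M["m10"]/M["m00"],M["m01"]/M["m00"])
inv=lambda w:1000*(Rz.T@(w-[x0,y0,0]))
for n,u,v,z in(("ball",*bp,.204),("c-",83.2,66.6,.16),("c+",275.8,66.6,.16),("edge-",103,232,.16),("case-",37,21,.16),("right edge",428*.64,325*.64,.16),("left edge",162*.64,360*.64,.16),
 ("plate tl",257*.64,203*.64,.162),("plate tr",314*.64,203*.64,.162)):
    w=plane("wrist",u,v,z,X); print(n,w,inv(w))
```

```text
ball px 170.09803921568627 175.83660130718954 306.0
ball [0.5353 0.068  0.204 ] [ -3.2296  -7.5807 204.    ]
c- [0.4391 0.1553 0.16  ] [-91.0703  88.0976 160.    ]
c+ [0.6188 0.1718 0.16  ] [ 89.3609  88.1613 160.    ]
edge- [ 0.4517 -0.0096  0.16  ] [-93.5032 -77.2845 160.    ]
case- [0.3994 0.1901 0.16  ] [-127.4243  126.4024  160.    ]
right edge [0.632  0.0343 0.16  ] [ 90.0286 -50.0082 160.    ]
left edge [ 0.4525 -0.0077  0.16  ] [-92.5378 -75.447  160.    ]
plate tl [0.5166 0.1043 0.162 ] [-18.5635  30.2269 162.    ]
plate tr [0.5521 0.1075 0.162 ] [ 17.1411  30.2574 162.    ]
```

The pose holds to about 2 mm and I'll take out that offset. The ball is at clock y of about -6, so the bolt is still drawn. Now I'll shoot the bolt.

Run:
```python
from door import *
import cv2
d=Rz@np.array([-.0009,-.0018,0]); np.save("pose.npy",[x0+d[0],y0+d[1],yaw])
V=lambda c:W(c)+d
inv=lambda w:1000*(Rz.T@(w-d-[x0,y0,0]))
sx=min((1,-1),key=lambda s:abs(np.subtract(ctrl.ik(V([0,.035,.27]),ori(0,s,'y')),ctrl.current_q())).max())
o=ori(0,sx,'y'); print(sx)
ctrl.move_l(V([.07,.035,.28]),.2); ctrl.goto(V([0,.035,.27]),o)
r=ctrl.move_l(V([0,.035,.188]),.12,contact_N=5); print("down",r,inv(ctrl.current_tool_pos()))
f0=ctrl.current_contact_force()
r=ctrl.move_l(V([0,-.026,.188]),.03,contact_N=9); print("push",r,inv(ctrl.current_tool_pos()),ctrl.current_contact_force()-f0,ctrl.current_t())
i=[ctrl.read_camera(n)for n in("scene","side","wrist")]
cv2.imwrite("pics/e.png",np.hstack([cv2.resize(i[1][135:210,225:300],(400,400),interpolation=2),cv2.resize(i[0][150:225,225:300],(400,400),interpolation=2)]))
```

```text
1
down False [  0.4134  35.0051 188.5726]
push True [ -0.2223 -24.5099 187.7968] [-0.0903  4.311   3.3408] 14.4
```

View pics/e.png

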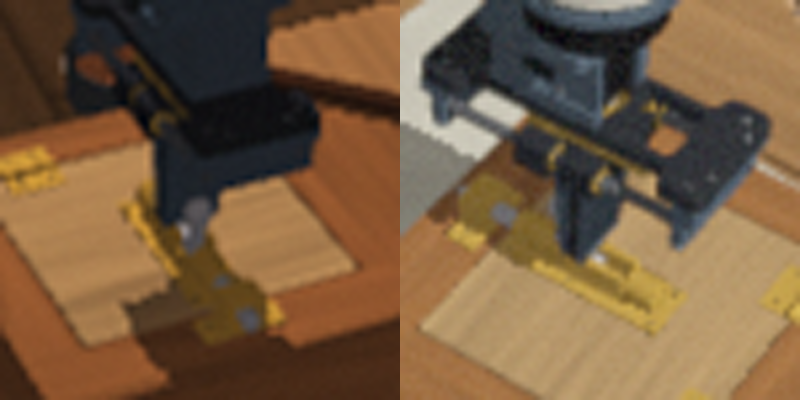

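The bolt's grey rod end now shows on the far side of the keeper, near (250,318) in the left half. The tool stopped at its expected end of travel, so next I'll turn the knob down.

Run:
```python
from door import *
import cv2
inv=lambda w:1000*(Rz.T@(w-[x0,y0,0]))
o=ori(0,1,'y')
ctrl.move_l(W([0,-.012,.188]),.1); ctrl.move_l(W([0,-.005,.24]),.2)
ctrl.move_l(W([.045,-.043,.24]),.2); r=ctrl.move_l(W([.045,-.043,.188]),.12,contact_N=5); print("down",r)
f0=ctrl.current_contact_force()
r=ctrl.move_l(W([-.004,-.043,.188]),.03,contact_N=7); print("turn",r,inv(ctrl.current_tool_pos()),ctrl.current_contact_force()-f0,ctrl.current_t())
p=ctrl.current_tool_pos(); ctrl.move_l(p+Rz@[.02,0,0],.1); ctrl.move_l(W([.03,-.043,.27]),.2)
ctrl.goto(W([.07,-.07,.29]),ori(0,1))
T=np.eye(4);T[:3,:3]=ctrl.current_eef_rot();T[:3,3]=ctrl.current_tool_pos()
im=ctrl.read_camera("wrist"); np.save("T2.npy",T); cv2.imwrite("pics/w2.png",im)
s=ctrl.read_camera("side")
cv2.imwrite("pics/f.png",np.hstack([cv2.resize(im[80:260,90:270],(400,400),interpolation=2),cv2.resize(s[135:210,225:300],(400,400),interpolation=2)]))
X=T@ctrl.camera_params("wrist")["T_tool_cam"];c=ctrl.camera_params("wrist")
for n,q in(("down ball",[-.029,-.0425,.185]),("up ball",[0,-.0425,.204])):
    v=np.linalg.inv(X)@np.r_[W(q),1]; u=np.array([c["cx"]-c["fx"]*v[0]/v[2]-90,c["cy"]+c["fy"]*v[1]/v[2]-80])*400/180; print(n,u)
```

```text
down False
turn False [ -3.8739 -42.9856 187.9748] [-0.3973 -0.5241 -0.9273] 18.0417
down ball [146.0546 184.1782]
up ball [199.5164 190.4609]
```

View pics/f.png

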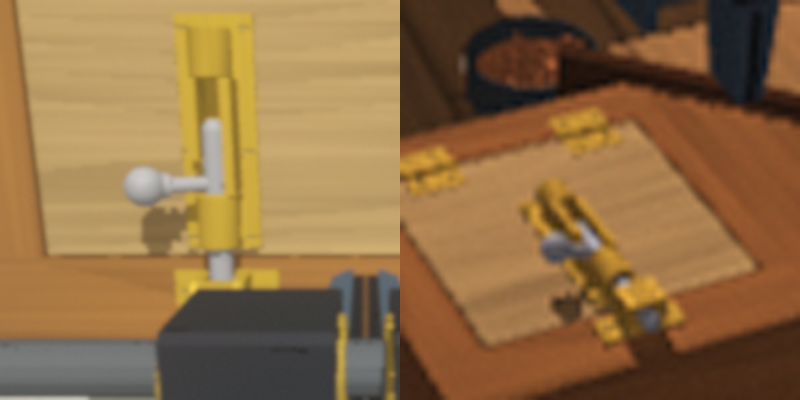

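The ball sits at (147,186), against a predicted (146,184) for home and turned down. The rod passes the keeper and shows beyond it at (648,318), and the door is flush. The arm is clear, so I'm handing in.

```bash
python3 -c "
from bench import ctrl
print(ctrl.current_t(),ctrl.current_contact_force()); ctrl.sign_off()"
```

```text
20.4833 [-0.44511353 -0.47845397 -0.6602847 ]
the job is handed in; nothing more can be done
```

The back door is shut, the bolt is through the keeper, and the knob is turned down into its notch. I handed the job in at 20.5 s of the 54 s allowed; no verdict is reported.

- **Door:** I pushed it along its arc with the shut fingers at about 0.09 m/s and ended with a light press of about 14 N. The fingertips then stood at z = 0.160 m, level with the clock's back.
- **Bolt:** I pushed the knob toward the keeper until it stopped. The tool stopped about 4 mm past my estimate for home. Later pictures show the rod out on the far side of the keeper.
- **Knob:** In the last wrist picture the ball is within 2 px, in the enlarged crop, of where it should be with the bolt home and the knob down.
- **Arm:** It was clear of the clock, with the force reading under 1 N per axis.

**Checks that disagreed:**
- **Opening corners:** Two corner points in the first fit were off by about 25 mm because I took the door's shadow for the edge. I dropped them.
- **Camera mismatch:** The scene and side views differed by up to about 10 mm in y. The wrist view settled that to about 2 mm.
- **Bolt start:** The knob's position suggested the bolt started about 5 mm out, which is within the 12 mm allowed.

I did not measure the bystanders' positions at the end. The arm stayed over the clock, and no move gave an unexpected contact.

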